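# Open the reagent bay of a bench analyser by its sunken wing latch

## Task

The reagent bay in the sloping deck of the bench analyser is shut by a wing latch sunk in the well beside it. Reach into the well and turn the latch clockwise a full quarter turn, right up to its stop but without straining it there, so that the flap springs ajar; then swing the flap up and right over until it leans open by itself against its own stop. Leave the latch turned, and leave the bottle, tube rack and paper roll on the bench where they stand.

Things in the scene. Friction and masses are not known exactly. Their poses are not given: they have to be found in the camera images.
- analyser: White bench analyser, fixed to the bench, 340 mm wide (y), about 260 mm deep (x). Origin on the bench under the middle of its sloping deck; x points to its rear (away from the robot at yaw 0), y to its left, z up. The deck is a plane inclined 25 degrees, low edge towards the robot, 184 mm long up the slope, edges 69 mm and 147 mm above the bench; the rear block behind it is flat, 140 mm high.
- well (a point): Centre of the mouth of the latch well, on the deck surface and on the latch's turning axis. Its axes: x up the slope, y to the analyser's left along the deck, z out of the deck (square to it). The well is a regular octagon 110 mm across flats (four flats face x and y), 42 mm deep, with upright walls square to the deck.
- latch: Black plastic wing (grip bar) of the latch, in the middle of the well: 68 mm long, 12 mm thick, 25 mm tall, on a dark disc 42 mm across and 7.5 mm high. Origin on the turning axis at the wing's foot, 35 mm below the deck surface; the wing's top is 10 mm below the deck surface. Its y axis runs along the wing (towards the flap at latch angle 0), its x axis across it, z out of the deck.
- latch_turn (a joint): Angle of the wing latch, rad: 0 = locked (wing pointing to the flap), growing clockwise as seen looking onto the deck, 1.571 = its hard stop (wing pointing up and down the slope). It starts somewhere from 0 to 0.3. Dry friction of about 0.1 N m (up to 0.3 N m while its cam holds the flap) keeps it where it is left. The cam lets go of the flap at about 1.2 rad. Pushed 22 mm from the axis it takes 8 to 15 N until then and 5 to 9 N after; a push above 30 N strains it.
- flap (a joint): Angle of the grey flap, rad: 0 = shut flush with the deck, 2.0 = open against its stop, leaning 25 degrees past upright. When the cam lets go, a sprung plunger throws it ajar, to about 0.5 rad; a light hinge, it falls back to that angle if let go before upright and falls over to the stop beyond.
- flap_edge (a point): Middle of the flap's free edge, on its outer face. The flap is 112 mm wide from hinge to free edge, 120 mm long up the slope, 6 mm thick, about 0.16 kg. On its inner face, at mid-length, a steel keeper 24 mm wide (along the slope) juts 50 mm inwards, 83 to 101 mm from the hinge: keep clear of it when pushing the flap over. The free edge is the one nearest the well, 88 mm from the latch axis when shut.
- flap_hinge (a point): Middle of the flap's hinge line, which runs up the slope at the flap's left edge, 6 mm below the deck surface, 200 mm from the latch axis. Axes as well.
- bottle: White bottle, 60 mm across, 130 mm high, loose, standing to the right of the analyser. Origin under its middle.
- rack: White tube rack, 70 x 200 mm, 95 mm high with its tubes, loose, to the left of the analyser. Origin under its middle.
- roll: White paper roll, 60 mm across, 57 mm high, loose, standing on end to the right of the analyser, nearer than the bottle. Origin under its middle.

How it is judged:
By the outcome, as a careful person would: the job done as asked, in the order asked, and still so for the second after the job is handed in, with the robot touching nothing.
It also fails if it takes over 53 s, if anything falls off the work surface, if the arm or the gripper's body presses on something with over 40 N, if the wrist force passes 120 N, or if a joint passes its speed limit or range.

## Robot

A 7-joint arm with a two-finger parallel gripper is mounted at the origin on the work surface. World frame = base frame: x ahead of the robot, y to its left, z up, the work surface at z = 0. Lengths are in m, angles in rad, forces in N, time in s.
With the tool pointing down it reaches from about 0.4 to 0.85 m from the base axis. Payload 4.5 kg.
Tool frame: the origin (TCP) lies midway between the tips of the shut fingers; the grasp point (between the pads) lies 19 mm behind it; z points along the fingers, y is the line along which they close (so a half turn about z gives the same grasp; the last joint's range is limited). The gripper opens to 85 mm and grips with 20 to 120 N. Pads are 22 mm wide; open, the fingers measure 114 mm over their backs; the gripper's body (76 mm by 85 mm) begins 54 mm behind the grasp point. The pads swing forward as they close: fully open they stand 13 mm farther back than shut.
Start: joints at [-1.112, 0.689, -0.195, 1.565, 0.157, 0.902, -0.215], TCP at [0.258, 0.569, 0.231] pointing down, gripper open.
Joint ranges: [-3.01, 3.01], [-0.46, 2.08], [-1.47, 1.51], [0.13, 2.56], [-1, 4.14], [0.04, 2.09], [-2.66, 2.66]. Speed limits (rad/s): [2.57, 2.57, 3.14, 3.14, 3.14, 3.14, 3.14].

## Interface

Orientations are given as a unit quaternion [x, y, z, w].
In Python, from rig import get_obs, grab_frame, camera_model, job_done gives the robot as it stands.
- The arm moves only by the tool arm_command, never from a script. Its arguments are lists of equal length, an entry for each row: "xyz": the shift along the world's x, y, z in cm, a list of three; "twist": the turn about the world's z in rad. A call has 1 to 12 rows; each row is the pose to reach, as a shift and turn from the pose commanded when the call began; what a row does not reach only later rows make up. A row lasts 1/10 s, in which the tool goes at most 50 mm and 8.59 degrees, less where a joint would pass 70% of its speed; a pose out of reach is approached as far as the arm can. A call with a gripper value outside its range is refused whole. "grip" is the opening, from 0 (shut) to 1 (fully open), set as the call begins (left out, the last holds). The fingers move at their own pace and stop on an object; "newtons" is the grip in N (left out, the last holds). Time passes only in rows, so rows that repeat a pose let the fingers close. It gives the time, the measured TCP pose, the force, the opening and the grip force at its end, in the units of the state.
- get_obs(): the state, without advancing time (a new reading comes with each control period).
- grab_frame(name): name is "scene" or "side" or "wrist"; returns the picture (400x640x3 uint8, blue, green, red); there is no depth.
- camera_model(name): a dict with "fov_y" (degrees; the focal length in pixels is half the picture's height over the tangent of half this angle, whatever the lens; pixels are square), "cx", "cy" (the principal point, pixels), "extrinsics" (4x4, takes a point from world to camera coordinates). Camera axes: x right, y up, looking along -z (the intrinsics and any distortion apply to the point x, -y, -z); pixel columns grow to the right and rows downward; lengths in m; the calibration is good to about 2 mm. The wrist camera is an equidistant fisheye: a pixel r from the principal point sees the ray r / f radians off the axis. A picture is of the moment at which its call begins: read the wrist's pose just before it. camera_model takes no time and is no camera call; for the wrist camera it gives the pose at the moment of the call.
- job_done(): hands the job in; it is judged then, once.
The state is a dict: "time_s": time; "joint_pos": joint angles; "qvel": joint speeds; "joint_torque": joint torques, N m; "tcp_pos": TCP position; "ee_rot": TCP orientation; "contact_force": force on the tool from outside, world axes, zero at the start; "ft_torque": the same for the moment, N m; "width": opening from 0.0 (shut) to 1.0 (fully open); "grip_force": force on a finger pad.
Only numpy, scipy, OpenCV 4.12 (cv2) and the standard library are available. Lean on these libraries where they do the work, as an engineer would, in place of code of your own. Each camera call takes 0.05 s, during which the arm holds its last target. There are 200 camera calls.

## Working session

There is one attempt and no reset: what is moved stays moved. The work goes in short steps, Python scripts to look and compute and a tool call to move; the robot and the scene stay as the last step left them, time stands still between calls to the robot, and variables do not carry over. Pictures are saved under pics/ and viewed, at most 10 in all, crops included, and the job is handed in when it is done.

Besides the shell and the picture viewer there is one more tool, called after "Call:" by a JSON object that holds its "method" and its "body". arm_command: Moves the arm, as the interface text tells. Its arguments: {"type":"object","properties":{"xyz":{"type":"array"},"twist":{"type":"array"},"grip":{"type":"number"},"newtons":{"type":"number"}},"required":["xyz","twist"]}

```bash
mkdir -p pics
python3 - <<'E'
from rig import *
import cv2,numpy as np
o=get_obs();print(o['tcp_pos'],o['ee_rot'],o['time_s'])
a=grab_frame('scene');b=grab_frame('side')
cv2.imwrite('pics/a.png',a);cv2.imwrite('pics/b.png',b)
for n in('scene','side','wrist'):
  m=camera_model(n);print(n,{k:(np.round(v,3).tolist()) for k,v in m.items() if not isinstance(v,str)})
E
```

```text
[0.25737705 0.56880324 0.2304684 ] [ 2.10777879e-01  9.77533510e-01 -9.52531674e-04 -1.23058855e-04] 0.0
scene {'fov_y': 44.963, 'cx': 320.064, 'cy': 201.276, 'extrinsics': [[-0.592, 0.806, -0.021, 0.296], [-0.535, -0.373, 0.758, 0.28], [0.603, 0.46, 0.652, -1.669], [0.0, 0.0, 0.0, 1.0]]}
side {'fov_y': 47.505, 'cx': 323.257, 'cy': 200.294, 'extrinsics': [[0.897, -0.441, 0.001, -0.505], [0.309, 0.63, 0.713, -0.277], [-0.315, -0.639, 0.701, -0.997], [0.0, 0.0, 0.0, 1.0]]}
wrist {'fov_y': 65.706, 'cx': 322.767, 'cy': 200.32, 'extrinsics': [[0.412, 0.911, -0.002, -0.624], [-0.879, 0.397, -0.266, 0.034], [-0.242, 0.112, 0.964, -0.379], [0.0, 0.0, 0.0, 1.0]]}
```

View pics/a.png

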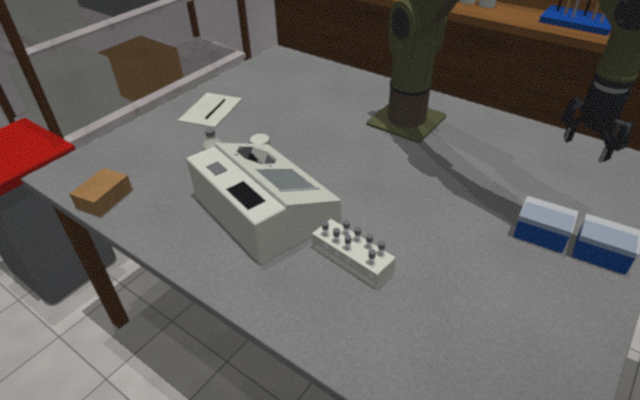

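View pics/b.png

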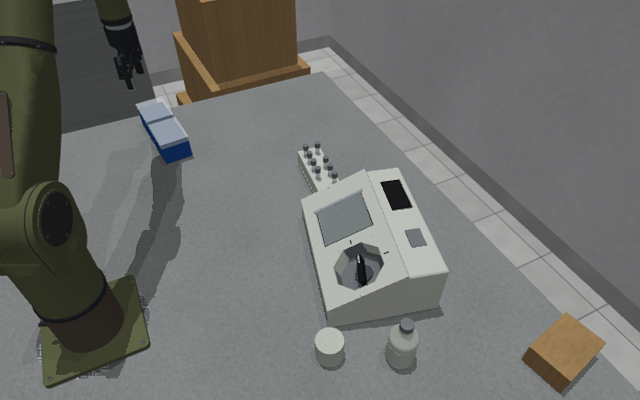

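The scene view shows the analyser in the middle of the bench at about (260,195). In the side view the well is at about (360,265), the flap at (343,218), and the bottle and roll are to the right of the analyser.

Run:
```python
import cv2
b=cv2.imread('pics/b.png')[160:330,290:460]
cv2.imwrite('pics/c.png',cv2.resize(b,None,fx=3.5,fy=3.5,interpolation=cv2.INTER_CUBIC))
```

```text
(no output)
```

View pics/c.png

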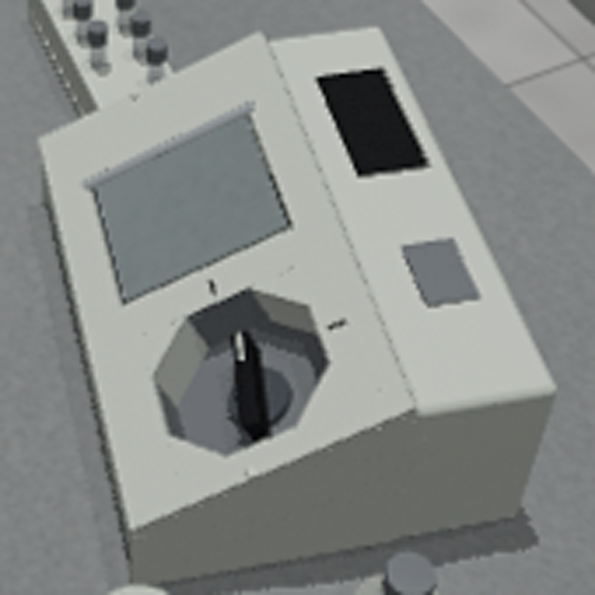

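The crop shows the deck corners at (40,142), (263,35), (415,408) and (128,530), the flap corners at (122,302), (290,227), (253,106) and (92,187), and the octagon well around (241,372). The wing runs from (240,335) to (258,435).

```bash
cat > h.py <<'E'
import numpy as np
from scipy.optimize import least_squares
from scipy.spatial.transform import Rotation as R
from rig import *
def proj(P,m):
    f=200/np.tan(np.radians(m['fov_y'])/2);E=np.array(m['extrinsics'])
    c=np.atleast_2d(P)@E[:3,:3].T+E[:3,3]
    return np.c_[m['cx']+f*c[:,0]/-c[:,2],m['cy']+f*c[:,1]/c[:,2]]
def fish(P,m):
    f=200/np.tan(np.radians(m['fov_y'])/2);E=np.array(m['extrinsics'])
    c=np.atleast_2d(P)@E[:3,:3].T+E[:3,3]
    d=np.c_[c[:,0],-c[:,1],-c[:,2]];r=np.hypot(d[:,0],d[:,1]);th=np.arctan2(r,d[:,2])
    return np.c_[m['cx']+f*th*d[:,0]/r,m['cy']+f*th*d[:,1]/r]
a=np.radians(25)
# deck coords (u up slope, v left, w out) with origin deck centre -> world
def deck(p,uvw):
    uvw=np.atleast_2d(uvw);u,v,w=uvw.T
    L=np.c_[u*np.cos(a)-w*np.sin(a),v,.108+u*np.sin(a)+w*np.cos(a)]
    return L@R.from_euler('z',p[2]).as_matrix().T+[p[0],p[1],0]
def oct(u,v,w=0):
    t=np.radians(22.5+45*np.arange(8));r=.055/np.cos(np.pi/8)
    return np.c_[u+r*np.cos(t),v+r*np.sin(t),0*t+w]
E
python3 - <<'E'
from h import *
px=np.array([[40,142],[263,35],[415,408],[128,530],[122,302],[290,227],[253,106],[92,187]])/3.5+[290,160]
wc=np.array([[250,288],[308,302],[328,362],[285,432],[225,455],[168,435],[155,380],[190,308]])/3.5+[290,160]
m=camera_model('side')
def res(q):
    p=q[:3];u,v,uf=q[3:]
    D=[[-.092,.17,0],[.092,.17,0],[.092,-.17,0],[-.092,-.17,0],[uf-.06,v+.088,0],[uf+.06,v+.088,0],[uf+.06,v+.2,0],[uf-.06,v+.2,0]]
    W=proj(deck(p,oct(u,v)),m)
    return np.r_[(proj(deck(p,D),m)-px).ravel(),(W.mean(0)-wc.mean(0))*2]
s=least_squares(res,[.6,-.1,0,0,-.08,0],loss='soft_l1')
print(s.x.round(4),s.fun.round(1))
q=s.x
print('well',deck(q,[q[3],q[4],0]),deck(q,[q[3],q[4],-.01]))
# wing top ends -> uv at w=-.01
for e in ([240,338],[256,415],[260,432]):
    t=np.array(e)/3.5+[290,160]
    r=least_squares(lambda z:(proj(deck(q,[z[0],z[1],-.01]),m)-t).ravel(),[q[3],q[4]]).x
    print(e,(r-q[3:5]).round(4))
E
```

```text
[ 5.819e-01 -8.840e-02 -2.652e-01  3.000e-04 -9.440e-02  4.000e-04] [-0.2 -1.1  0.1 -1.1 -0.2  0.6  0.2  0.5  0.6 -0.4 -0.4 -0.3 -2.   1.
  0.4 -1.7  0.2  0.4]
well [[ 0.55742187 -0.17953221  0.10810782]] [[ 0.56150025 -0.18064009  0.09904475]]
[240, 338] [0.0052 0.0289]
[256, 415] [ 0.0003 -0.029 ]
[260, 432] [-0.0004 -0.0413]
```

Call:
{"method": "arm_command", "body": {"xyz": [[4,-4,1],[8,-8,2],[12,-12,3],[16,-16,4],[19,-20,4],[22,-24,4],[24,-28,4],[25,-32.5,4],[26,-37,4],[26,-42,4],[27,-46.5,4],[27,-51,4]], "twist": [0,0,0,0,0,0,0,0,0,0,0,0], "grip": 0, "newtons": 40}}

```text
time_s: 1.3
tcp_pos: [0.5278, 0.0627, 0.2711]
ee_rot: [0.211, 0.978, 0.0, 0.0]
contact_force: [0.3, 0.5, -1.2]
width: -0.002
grip_force: 0.0
```

Call:
{"method": "arm_command", "body": {"xyz": [[0,-4.5,0],[0,-9,0],[0,-13.5,0],[0,-17,0],[0,-17,0],[0,-17,0]], "twist": [0,0,0,0,0,0]}}

```text
time_s: 1.9
tcp_pos: [0.527, -0.1059, 0.2709]
ee_rot: [0.212, 0.977, 0.0, -0.0]
contact_force: [-0.6, 0.1, -0.2]
width: 0.0
grip_force: 0.0
```

Run:
```python
from h import *
import cv2
o=get_obs();print(o['tcp_pos'],o['ee_rot'],o['time_s'],o['joint_pos'],o['contact_force'],o['width'])
m=camera_model('wrist');np.savez('w1.npz',**m)
w=grab_frame('wrist')
q=[.5819,-.0884,-.2652,.0003,-.0944]
O=fish(deck(q,oct(q[3],q[4])),m);print(O.round())
F=fish(deck(q,[[.06,q[4]+.088,0],[-.06,q[4]+.088,0]]),m);print(F.round())
w=w.copy()
for z in np.r_[O,F]: cv2.circle(w,tuple(int(x) for x in z),2,(0,0,255),-1)
cv2.imwrite('pics/w1.png',w)
```

```text
[ 0.5269836  -0.10586733  0.27093975] [ 2.11903473e-01  9.77290495e-01  1.26709276e-04 -4.36594771e-04] 1.9 [ 0.2719349   0.52809878 -0.25361851  1.77747632  0.1674073   0.85785367
  1.0852437 ] [-0.64789553  0.1220092  -0.19835175] 0.0004813847425371488
[[300. 286.]
 [325. 252.]
 [319. 210.]
 [286. 185.]
 [246. 192.]
 [222. 224.]
 [227. 265.]
 [259. 291.]]
[[362. 282.]
 [344. 171.]]
```

View pics/w1.png

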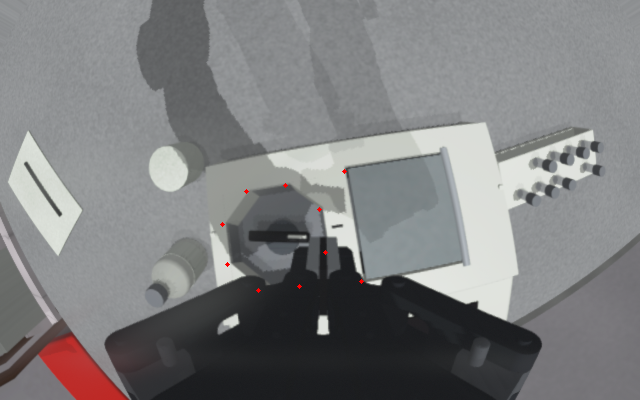

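The fisheye view confirms the fit: the rim dots lie on the well edge. The wing top runs from about (250,236) to (308,237), and the shut fingers are at about (325,260).

```bash
cat >> h.py <<'E'
q=[.5819,-.0884,-.2652,.0003,-.0944]
def toolp(th,r=.018,g=.017,w=-.023):
    s,c=np.sin(th),np.cos(th)
    return deck(q,[q[3]-r*s+g*c,q[4]-r*c-g*s,w])[0]
E
python3 - <<'E'
from h import *
m=dict(np.load('w1.npz'))
E=[]
for t in ([250,236],[308,237]):
    r=least_squares(lambda z:(fish(deck(q,[z[0],z[1],-.01]),m)-t).ravel(),[q[3],q[4]]).x
    E.append(r-q[3:5])
E=np.array(E);print(E.round(4),E.mean(0),np.arctan2(E[1,0]-E[0,0],E[1,1]-E[0,1]))
p0=toolp(.15,g=.021);print('entry',p0.round(4),'delta from now cm',((p0-[.527,-.106,.271])*100).round(2))
for t in np.arange(.15,1.7,.15): print(round(t,2),((toolp(t)-p0)*100).round(2))
E
```

```text
[[-0.0066 -0.027 ]
 [ 0.0037  0.038 ]] [-0.00144665  0.00549539] 0.15570740838090205
entry [ 0.5771 -0.2066  0.0949] delta from now cm [  5.01 -10.06 -17.61]
0.15 [-0.33  0.15 -0.17]
0.3 [-0.66  0.05 -0.3 ]
0.45 [-1.   -0.01 -0.45]
0.6 [-1.33 -0.   -0.6 ]
0.75 [-1.67  0.06 -0.76]
0.9 [-1.98  0.17 -0.91]
1.05 [-2.28  0.33 -1.07]
1.2 [-2.55  0.54 -1.21]
1.35 [-2.78  0.8  -1.35]
1.5 [-2.98  1.09 -1.47]
1.65 [-3.13  1.41 -1.58]
```

Call:
{"method": "arm_command", "body": {"xyz": [[2.5,-4,0],[5,-8,0],[5,-10,-3],[5,-10,-7],[5,-10,-10],[5,-10,-12],[5,-10,-14],[5,-10,-15],[5,-10,-16],[5,-10,-16.8],[5,-10,-17.5],[5,-10,-17.5]], "twist": [0,0,0,0,0,0,0,0,0,0,0,0]}}

```text
time_s: 3.15
tcp_pos: [0.577, -0.2049, 0.0958]
ee_rot: [0.211, 0.978, 0.0, -0.001]
contact_force: [-0.9, -0.0, -1.0]
width: -0.003
grip_force: 0.0
```

Run:
```python
from h import *
import cv2
o=get_obs();print(o['tcp_pos'],o['time_s'],o['contact_force'])
b=grab_frame('side')[200:310,300:430];w=grab_frame('wrist')[120:320,180:440]
b=cv2.resize(b,(650,550),interpolation=cv2.INTER_CUBIC)
cv2.imwrite('pics/d.png',b);cv2.imwrite('pics/w2.png',cv2.resize(w,None,fx=3,fy=3))
```

```text
[ 0.57703477 -0.20493479  0.09575449] 3.15 [-0.8674789  -0.01730465 -1.04190038]
```

View pics/d.png

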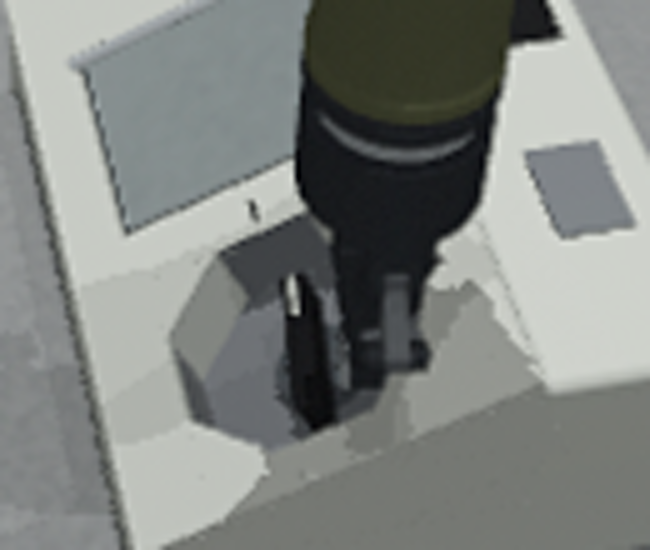

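The tip is in the well on the upslope side of the wing, with no contact yet. Now the push begins.

Call:
{"method": "arm_command", "body": {"xyz": [[-0.15,0.05,-0.1],[-0.3,0.1,-0.15],[-0.5,0.08,-0.22],[-0.65,0.0,-0.3],[-0.82,-0.03,-0.37],[-1.0,-0.06,-0.45],[-1.0,-0.06,-0.45]], "twist": [0,0,-0.07,-0.15,-0.22,-0.3,-0.3]}}

```text
time_s: 3.95
tcp_pos: [0.5687, -0.2063, 0.0926]
ee_rot: [0.355, 0.935, -0.0, 0.002]
contact_force: [2.4, -0.2, 1.7]
width: -0.002
grip_force: 1.3
```

Call:
{"method": "arm_command", "body": {"xyz": [[-0.17,0.0,-0.07],[-0.33,0.01,-0.15],[-0.5,0.04,-0.23],[-0.67,0.07,-0.31],[-0.67,0.07,-0.31]], "twist": [-0.07,-0.15,-0.22,-0.3,-0.3]}}

```text
time_s: 4.45
tcp_pos: [0.5662, -0.209, 0.0918]
ee_rot: [0.491, 0.871, 0.0, 0.007]
contact_force: [5.1, -5.8, 8.8]
width: -0.0
grip_force: 5.3
```

Run:
```python
from h import *
import cv2
o=get_obs();p=np.array(o['tcp_pos'])
d=(p-[q[0],q[1],0])@R.from_euler('z',q[2]).as_matrix();d[2]-=.108
u=d[0]*np.cos(a)+d[2]*np.sin(a);w=-d[0]*np.sin(a)+d[2]*np.cos(a)
print('tip uvw rel axis',u-q[3],d[1]-q[4],w,o['contact_force'],o['ft_torque'])
b=grab_frame('side')[200:310,300:430];c=grab_frame('wrist')[140:320,180:440]
b=cv2.resize(b,(520,440),interpolation=cv2.INTER_CUBIC);c=cv2.resize(c,None,fx=1,fy=1)
cv2.imwrite('pics/e.png',np.hstack([b,cv2.copyMakeBorder(c,0,440-c.shape[0],0,0,cv2.BORDER_CONSTANT)]))
```

```text
tip uvw rel axis 0.0077681420895452085 -0.026093746136918144 -0.021664926179920684 [ 5.14590154 -5.80715496  8.84219258] [-1.2204682  -1.12464822  0.01287835]
```

View pics/e.png

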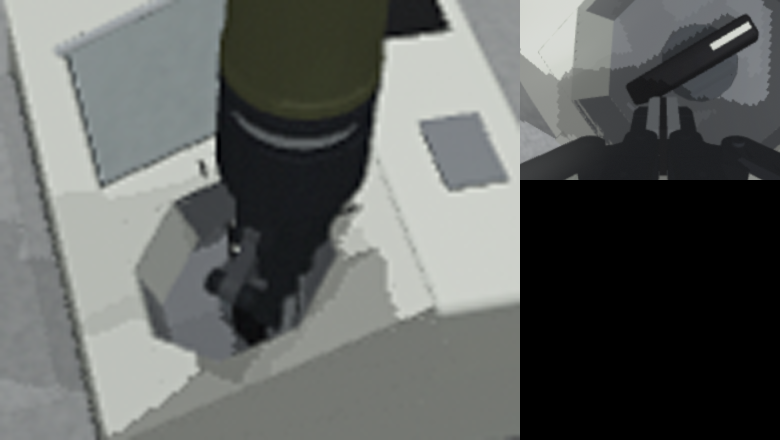

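The wrist view shows the fingertips bearing on the uphill face near the wing's end. The wing has begun to turn, to about 0.3 rad.

Call:
{"method": "arm_command", "body": {"xyz": [[-0.15,0.04,-0.05],[-0.3,0.08,-0.12],[-0.45,0.12,-0.18],[-0.6,0.16,-0.25],[-0.6,0.16,-0.25]], "twist": [0,0,0,0,0]}}

```text
time_s: 5.05
tcp_pos: [0.5606, -0.207, 0.0892]
ee_rot: [0.49, 0.872, 0.001, 0.007]
contact_force: [5.5, -5.6, 7.6]
width: 0.002
grip_force: 5.3
```

Call:
{"method": "arm_command", "body": {"xyz": [[-0.15,0.06,-0.05],[-0.3,0.12,-0.12],[-0.45,0.18,-0.18],[-0.6,0.24,-0.25],[-0.6,0.24,-0.25]], "twist": [0,0,0,0,0]}}

```text
time_s: 5.55
tcp_pos: [0.5561, -0.2043, 0.0868]
ee_rot: [0.49, 0.872, 0.002, 0.008]
contact_force: [8.1, -5.2, 6.4]
width: -0.003
grip_force: 5.2
```

Call:
{"method": "arm_command", "body": {"xyz": [[-0.15,0.1,-0.08],[-0.3,0.2,-0.15],[-0.42,0.3,-0.22],[-0.55,0.4,-0.3],[-0.55,0.4,-0.3]], "twist": [-0.07,-0.15,-0.22,-0.3,-0.3]}}

```text
time_s: 6.05
tcp_pos: [0.5486, -0.2017, 0.0834]
ee_rot: [0.616, 0.788, 0.001, 0.007]
contact_force: [5.4, -6.1, 6.9]
width: 0.0
grip_force: 5.0
```

```bash
cat >> h.py <<'E'
def uvw(p):
    d=(np.array(p)-[q[0],q[1],0])@R.from_euler('z',q[2]).as_matrix();d[2]-=.108
    return np.array([d[0]*np.cos(a)+d[2]*np.sin(a)-q[3],d[1]-q[4],-d[0]*np.sin(a)+d[2]*np.cos(a)])*1000
E
python3 - <<'E'
from h import *
o=get_obs();print(uvw(o['tcp_pos']),o['contact_force'],o['joint_pos'])
# deck-frame force
f=R.from_euler('z',q[2]).as_matrix().T@np.array(o['contact_force']);print('f v',f[1],'u',f[0]*np.cos(a)+f[2]*np.sin(a),'w',-f[0]*np.sin(a)+f[2]*np.cos(a))
E
```

```text
[-12.92051361 -23.70127002 -21.30071211] [ 5.37061768 -6.14868593  6.8606323 ] [ 0.24420179  0.84146309  0.04699488  1.8258522  -0.07014052  0.46170613
  0.58216023]
f v -4.526077340808592 u 9.057287848159245 w 3.346387507258596
```

Call:
{"method": "arm_command", "body": {"xyz": [[-0.1,0.2,-0.05],[-0.17,0.4,-0.1],[-0.23,0.55,-0.15],[-0.27,0.73,-0.2],[-0.27,0.73,-0.2]], "twist": [-0.05,-0.1,-0.15,-0.2,-0.2]}}

```text
time_s: 6.55
tcp_pos: [0.543, -0.1941, 0.0805]
ee_rot: [0.691, 0.723, 0.0, 0.005]
contact_force: [2.2, -5.8, 4.4]
width: -0.0
grip_force: 3.1
```

```bash
cat >> h.py <<'E'
def show():
    o=get_obs();f=R.from_euler('z',q[2]).as_matrix().T@np.array(o['contact_force'])
    print(o['time_s'],'uvw',uvw(o['tcp_pos']).round(1),'f uvw',np.round([f[0]*np.cos(a)+f[2]*np.sin(a),f[1],-f[0]*np.sin(a)+f[2]*np.cos(a)],1))
E
python3 - <<'E'
from h import *
import cv2
show()
c=grab_frame('wrist')[120:320,180:480]
cv2.imwrite('pics/f.png',cv2.resize(c,None,fx=2.5,fy=2.5))
E
```

```text
6.55 uvw [-20.8 -17.8 -20.7] f uvw [ 5.2 -5.   2.4]
```

View pics/f.png

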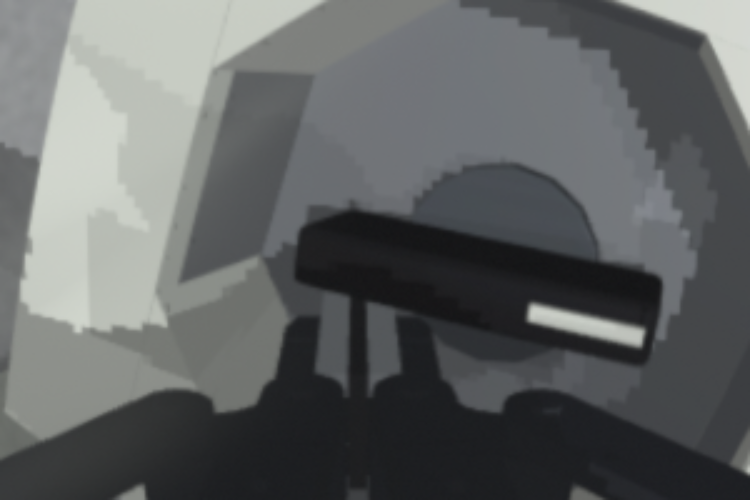

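Call:
{"method": "arm_command", "body": {"xyz": [[0.03,0.1,0],[0.06,0.2,0],[0.08,0.3,0],[0.08,0.3,0]], "twist": [-0.1,-0.2,-0.25,-0.25]}}

```text
time_s: 7.0
tcp_pos: [0.5402, -0.1899, 0.0794]
ee_rot: [0.776, 0.631, -0.001, 0.001]
contact_force: [-1.8, -5.2, 4.1]
width: -0.0
grip_force: 2.9
```

```bash
python3 -c "
from h import *
show()"
```

```text
7.0 uvw [-24.7 -14.4 -20.1] f uvw [ 1.4 -5.5  3.8]
```

Call:
{"method": "arm_command", "body": {"xyz": [[0.03,0.1,0],[0.05,0.2,0],[0.05,0.2,0]], "twist": [0,0,0]}}

```text
time_s: 7.3
tcp_pos: [0.5402, -0.1894, 0.0794]
ee_rot: [0.776, 0.631, -0.002, 0.002]
contact_force: [-3.0, -7.6, 2.5]
width: 0.002
grip_force: 4.2
```

```bash
python3 -c "
from h import *
show()"
```

```text
7.3 uvw [-24.8 -14.  -20.1] f uvw [ 0.3 -8.1  2.7]
```

Call:
{"method": "arm_command", "body": {"xyz": [[0.03,0.1,0],[0.05,0.2,0],[0.08,0.3,0],[0.08,0.3,0]], "twist": [0,0,0,0]}}

```text
time_s: 7.7
tcp_pos: [0.5402, -0.1893, 0.0795]
ee_rot: [0.777, 0.63, -0.003, 0.003]
contact_force: [-4.5, -12.9, 3.5]
width: 0.001
grip_force: 6.6
```

Run:
```python
from h import *
import cv2
show()
c=grab_frame('wrist')[:340,100:600]
m=camera_model('wrist')
def line(t):return (fish(deck(q,[[q[3]+.034*np.sin(t)*s,q[4]+.034*np.cos(t)*s,-.01] for s in(-1,1)]),m))
print(line(1.571).round(),line(1.4).round())
cv2.imwrite('pics/g.png',cv2.resize(c,None,fx=1.6,fy=1.6))
```

```text
7.7 uvw [-24.8 -13.9 -20. ] f uvw [  0.6 -13.7   3.6]
[[300. 232.]
 [444. 264.]] [[300. 243.]
 [446. 251.]]
```

View pics/g.png

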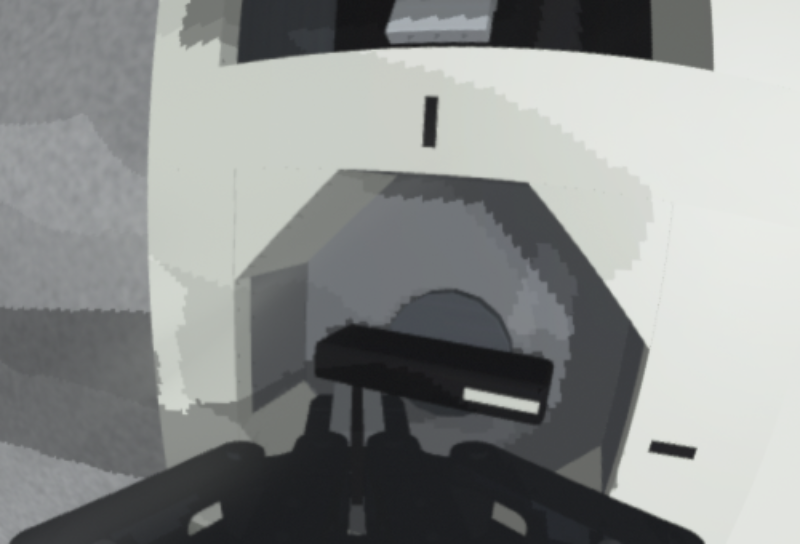

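The wrist view shows the wing parallel to the stop mark at about (672,450). The tip stayed put while the force rose from 8 to 14 N, so the latch is at its stop, and the bay at the top of the picture has opened. Next I back off and go to the flap.

Call:
{"method": "arm_command", "body": {"xyz": [[-0.1,-0.5,0],[-0.25,-1.0,0],[-0.25,-1.0,2],[-0.25,-1.0,5],[-0.25,-1.0,9],[-0.25,-1.0,13],[-0.25,-1.0,13]], "twist": [0,0,0,0,0,0,0]}}

```text
time_s: 8.45
tcp_pos: [0.5434, -0.1924, 0.2138]
ee_rot: [0.775, 0.632, 0.003, 0.004]
contact_force: [0.6, 0.6, -0.1]
width: 0.0
grip_force: 0.0
```

Run:
```python
from h import *
import cv2
o=get_obs();p=np.array(o['tcp_pos']);print(p,o['contact_force'],o['joint_pos'])
S=grab_frame('side');m=camera_model('side')
def edge(t,L=.112): return deck(q,[[u,q[4]+.2-L*np.cos(t),-.006+L*np.sin(t)] for u in(-.06,.06)])
for t in(.4,.5,.6): print(t,proj(edge(t),m).round())
T=lambda v,w:deck(q,[q[3]-.042,q[4]+v,w])[0]
s=T(.080,.033);print('approach',((s-p)*100).round(2))
for t in np.arange(.5,1.56,.1):
    print(round(t,1),((T(.2-.112*np.cos(t)-.011+.003,-.021+.112*np.sin(t))-s)*100).round(2))
for v in(.205,.215,.225): print(v,((T(v-.008,.085)-s)*100).round(2))
cv2.imwrite('pics/i.png',cv2.resize(S[140:340,260:480],None,fx=2.7,fy=2.7))
```

```text
[ 0.54338385 -0.19236696  0.21376607] [ 0.55385552  0.63221406 -0.05246353] [ 0.12625992  0.65160174  0.22867472  1.75887355 -0.20576818  0.74427268
  0.25822649]
0.4 [[318. 234.]
 [366. 212.]]
0.5 [[315. 230.]
 [363. 208.]]
0.6 [[313. 226.]
 [361. 204.]]
approach [-1.52 10.36 -9.35]
0.5 [ 0.37  1.32 -0.03]
0.6 [0.14 1.99 0.84]
0.7 [-0.05  2.74  1.65]
0.8 [-0.18  3.57  2.39]
0.9 [-0.26  4.46  3.06]
1.0 [-0.29  5.41  3.65]
1.1 [-0.26  6.41  4.15]
1.2 [-0.18  7.45  4.57]
1.3 [-0.05  8.51  4.89]
1.4 [0.14 9.6  5.11]
1.5 [ 0.37 10.68  5.23]
0.205 [ 0.95 11.87  4.71]
0.215 [ 1.21 12.83  4.71]
0.225 [ 1.47 13.8   4.71]
```

View pics/i.png

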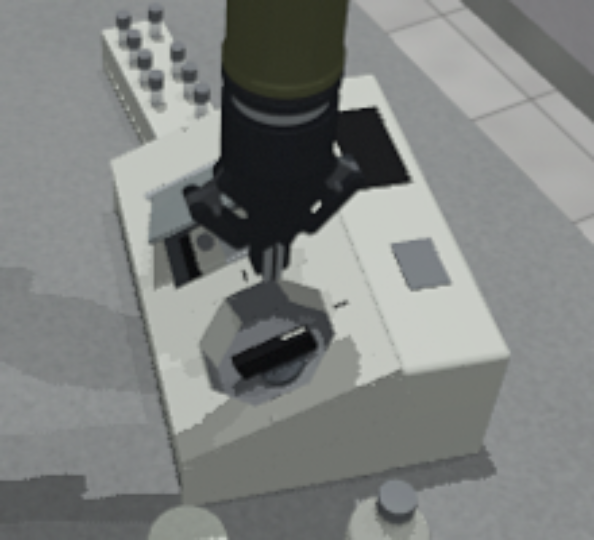

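The side view shows the flap ajar at 0.5 rad, with its near corner at about (152,240), and the latch turned along the slope. The keeper is visible at about (210,240).

Call:
{"method": "arm_command", "body": {"xyz": [[-1.5,3,0],[-1.5,6,0],[-1.5,8,-2],[-1.5,8,-5],[-1.5,8,-8],[-1.5,8.5,-9.4],[-1.5,10.4,-9.4],[-1.5,10.4,-9.4]], "twist": [0,0,0,0,0,0,0,0]}}

```text
time_s: 9.3
tcp_pos: [0.5237, -0.0839, 0.1128]
ee_rot: [0.774, 0.633, -0.001, -0.003]
contact_force: [0.6, 0.6, 0.4]
width: -0.002
grip_force: 0.0
```

Call:
{"method": "arm_command", "body": {"xyz": [[0.2,0.7,-0.02],[0.37,1.32,0.0],[0.25,1.65,0.4],[0.14,2.0,0.84],[0.05,2.37,1.25],[-0.05,2.74,1.65],[-0.05,2.74,1.65]], "twist": [0,0,0,0,0,0,0]}}

```text
time_s: 10.0
tcp_pos: [0.5243, -0.0604, 0.132]
ee_rot: [0.775, 0.632, 0.0, 0.0]
contact_force: [-2.7, -3.8, 2.2]
width: 0.002
grip_force: 2.0
```

Run:
```python
from h import *
import cv2
show()
S=grab_frame('side');C=grab_frame('scene')
A=cv2.resize(S[140:290,270:420],(440,440));B=cv2.resize(C[110:260,180:330],(440,440))
cv2.imwrite('pics/j.png',cv2.resize(np.hstack([A,B]),(800,400)))
```

```text
10.0 uvw [-47.2 106.3  48.4] f uvw [-0.5 -4.4  2.7]
```

View pics/j.png

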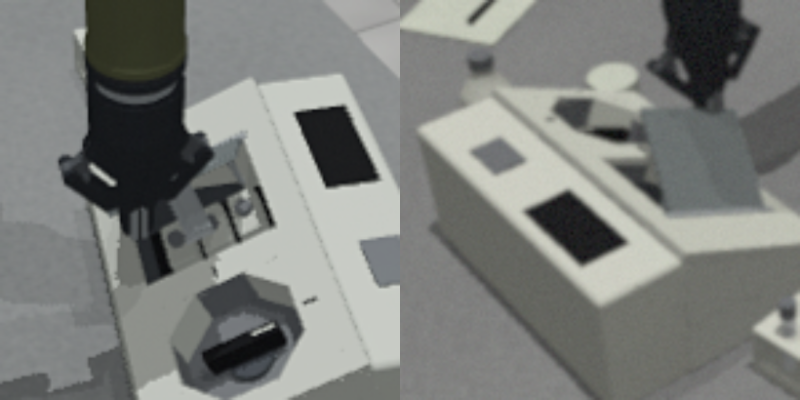

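The pictures show the flap lifting on the fingers near its low end, clear of the keeper. I carry on along the arc.

Call:
{"method": "arm_command", "body": {"xyz": [[0.0,0.8,0.75],[0.0,1.7,1.4],[0.0,2.7,2.0],[0.0,3.7,2.5],[0.1,4.7,2.9],[0.2,5.8,3.2],[0.2,5.8,3.2]], "twist": [0,0,0,0,0,0,0]}}

```text
time_s: 10.8
tcp_pos: [0.5275, 0.0007, 0.1636]
ee_rot: [0.774, 0.633, 0.001, -0.0]
contact_force: [-0.3, 0.5, -0.2]
width: -0.002
grip_force: 0.0
```

```bash
python3 -c "
from h import *
show()"
```

```text
10.8 uvw [-45.6 166.1  82.4] f uvw [-0.5  0.4 -0. ]
```

Call:
{"method": "arm_command", "body": {"xyz": [[0.2,0.8,0.2],[0.4,1.6,0.3],[0.6,2.4,0.3],[0.8,3.2,0.2],[1.0,4.0,0.0],[1.2,4.8,-0.1],[1.3,5.3,-0.2],[1.3,5.3,-0.2]], "twist": [0,0,0,0,0,0,0,0]}}

```text
time_s: 11.6
tcp_pos: [0.5396, 0.0519, 0.1609]
ee_rot: [0.775, 0.632, 0.0, -0.0]
contact_force: [0.2, -0.8, -0.9]
width: 0.001
grip_force: 0.0
```

```bash
python3 -c "
from h import *
show()"
```

```text
11.6 uvw [-48.3 218.7  80.7] f uvw [-0.  -0.7 -1. ]
```

Call:
{"method": "arm_command", "body": {"xyz": [[-0.5,-2,0.5],[-1,-4,2],[-1.5,-6,5],[-2,-9,9],[-3,-13,12],[-4,-17,14],[-5,-22,14],[-7,-26,14],[-9,-30,14],[-9,-30,14]], "twist": [0,0,0,0,0,0,0,0,0,0]}}

```text
time_s: 12.6
tcp_pos: [0.4447, -0.2571, 0.3019]
ee_rot: [0.78, 0.626, -0.002, 0.001]
contact_force: [-0.8, 0.4, 0.0]
width: -0.002
grip_force: 0.0
```

Run:
```python
from h import *
import cv2
show()
ref={'side':cv2.imread('pics/b.png'),'scene':cv2.imread('pics/a.png')}
for n in('side','scene'):
    m=camera_model(n);I=grab_frame(n)
    for t in(0.5,2.0):
        P=lambda uu,L:deck(q,[q[3]+uu,q[4]+.2-L*np.cos(t),-.006+L*np.sin(t)])[0]
        pts=[P(uu,L) for uu in(-.05,-.03,.03,.05) for L in(.03,.06,.08,.105)]
        X=proj(pts,m).round().astype(int)
        print(n,t,'now',[int(I[y,x].mean()) for x,y in X],'before',[int(ref[n][y,x].mean()) for x,y in X])
    # bay interior
    X=proj(deck(q,[[uu,q[4]+v,0] for uu in(-.04,.04) for v in(.1,.15,.19)]),m).round().astype(int)
    print('bay now',[I[y,x].tolist() for x,y in X],'before',[ref[n][y,x].tolist() for x,y in X])
```

```text
12.6 uvw [   1.7 -104.4  213. ] f uvw [-0.8  0.2  0.4]
side 0.5 now [23, 23, 21, 22, 26, 26, 22, 23, 24, 25, 25, 24, 110, 114, 61, 48] before [123, 124, 127, 82, 123, 123, 122, 122, 122, 122, 122, 119, 119, 121, 120, 122]
side 2.0 now [24, 24, 22, 97, 25, 24, 70, 28, 25, 28, 57, 47, 25, 28, 46, 46] before [181, 123, 120, 122, 181, 185, 191, 179, 181, 124, 116, 125, 181, 127, 124, 126]
bay now [[25, 23, 20], [27, 25, 24], [29, 26, 24], [184, 191, 187], [53, 50, 47], [21, 19, 16]] before [[126, 125, 118], [125, 125, 116], [127, 126, 118], [125, 124, 116], [125, 124, 116], [125, 125, 115]]
scene 0.5 now [63, 61, 113, 123, 60, 180, 178, 126, 33, 99, 185, 129, 93, 95, 149, 78] before [146, 164, 126, 125, 115, 180, 177, 125, 114, 115, 182, 140, 115, 115, 147, 83]
scene 2.0 now [65, 63, 60, 105, 59, 61, 61, 101, 59, 60, 58, 85, 73, 94, 109, 91] before [172, 128, 127, 128, 160, 125, 130, 123, 118, 124, 154, 126, 119, 117, 183, 127]
bay now [[95, 101, 100], [58, 58, 58], [64, 62, 59], [90, 95, 93], [39, 40, 40], [65, 64, 60]] before [[116, 117, 113], [120, 123, 114], [127, 126, 122], [119, 118, 110], [119, 118, 112], [120, 121, 114]]
```

Call:
{"method": "arm_command", "body": {"xyz": [[0,4.5,1],[0,9,2],[0,13.5,3],[0,18,4],[0,22.5,4],[0,27,4],[0,31.5,4],[0,36,4],[0,40.5,4],[-1,45,4],[-3,49.5,4],[-5,54,4]], "twist": [0,0,0,0,0,0,0,0,0,0,0,0]}}

```text
time_s: 13.9
tcp_pos: [0.3975, 0.2939, 0.3411]
ee_rot: [0.775, 0.633, -0.0, -0.0]
contact_force: [1.3, 0.4, 0.9]
width: -0.0
grip_force: 0.0
```

Call:
{"method": "arm_command", "body": {"xyz": [[-3,4,0],[-6,8,0],[-9,12,0],[-12,16,0],[-15,20,0],[-15,20,0]], "twist": [0,0,0,0,0,0]}}

```text
time_s: 14.5
tcp_pos: [0.24, 0.4981, 0.3403]
ee_rot: [0.77, 0.638, -0.001, -0.003]
contact_force: [-0.3, -0.5, -1.2]
width: 0.0
grip_force: 0.0
```

Run:
```python
from h import *
import cv2
show()
ref={'side':cv2.imread('pics/b.png'),'scene':cv2.imread('pics/a.png')}
for n in('side','scene'):
    m=camera_model(n);I=grab_frame(n)
    cv2.imwrite(f'pics/fin_{n}.png',I)
    for t in(0.5,1.5,2.0):
        P=lambda uu,L:deck(q,[q[3]+uu,q[4]+.2-L*np.cos(t),-.006+L*np.sin(t)])[0]
        X=proj([P(uu,L) for uu in(-.05,-.03,.03,.05) for L in(.03,.06,.08,.105,.13)],m).round().astype(int)
        print(n,t,'now',[int(I[y,x].mean()) for x,y in X])
    D=cv2.absdiff(I,ref[n]).max(2)
    k,l,s,c=cv2.connectedComponentsWithStats((cv2.medianBlur(D,3)>25).astype(np.uint8))
    print([(x[:5].tolist()) for x in s[1:] if x[4]>25])
    if n=='side':
        for t in(1.3,1.45,1.571):
            X=proj(deck(q,[[q[3]+r*np.sin(t),q[4]+r*np.cos(t),-.01] for r in(-.03,-.02,-.01,0,.01)]),m).round().astype(int)
            print('wing',t,[int(I[y,x].mean()) for x,y in X])
        # wing axis from dark pixels in the well
        V=[(x,y) for y in range(200,310) for x in range(310,410) if I[y,x].mean()<40]
        V=np.array(V,float);c=proj(deck(q,[q[3],q[4],-.01]),m)[0]
        V=V[np.hypot(*(V-c).T)<22]
        X=proj(deck(q,[[q[3]+r,q[4],-.01] for r in(-.03,.03)]),m);d=X[1]-X[0]
        e=np.linalg.svd(V-V.mean(0))[2][0];print(len(V),V.mean(0),c,np.degrees(np.arctan(d[1]/d[0])),np.degrees(np.arctan(e[1]/e[0])))
```

```text
14.5 uvw [-340.5  570.8  414.9] f uvw [-0.7 -0.6 -1. ]
side 0.5 now [33, 35, 30, 78, 181, 81, 35, 34, 35, 12, 101, 101, 64, 35, 182, 101, 103, 91, 33, 173]
side 1.5 now [84, 88, 85, 108, 131, 70, 74, 88, 88, 89, 86, 85, 86, 87, 88, 84, 86, 88, 84, 87]
side 2.0 now [78, 89, 86, 87, 125, 70, 85, 87, 87, 157, 85, 88, 88, 87, 129, 85, 87, 87, 87, 129]
[[0, 0, 62, 187, 6353], [86, 0, 19, 34, 297], [99, 0, 22, 19, 200], [106, 0, 27, 39, 245], [133, 21, 6, 10, 44], [85, 29, 59, 61, 1040], [151, 155, 31, 21, 347], [297, 155, 75, 91, 3312], [182, 173, 4, 14, 43], [142, 177, 10, 8, 55], [62, 184, 26, 62, 256], [106, 187, 47, 101, 888], [9, 190, 20, 20, 96], [32, 191, 17, 50, 285], [129, 193, 56, 144, 1600], [43, 199, 5, 19, 46], [356, 255, 22, 19, 214], [346, 268, 22, 20, 247], [0, 275, 11, 7, 60], [56, 353, 7, 22, 86], [122, 358, 7, 14, 41], [62, 372, 12, 7, 33], [101, 372, 19, 7, 86]]
wing 1.3 [10, 21, 21, 24, 34]
wing 1.45 [17, 23, 26, 24, 19]
wing 1.571 [22, 24, 26, 24, 19]
288 [360.96875    271.05902778] [359.66040867 267.85571001] -23.657702258032536 -19.748134476274465
scene 0.5 now [61, 61, 125, 125, 126, 63, 180, 177, 124, 124, 38, 101, 189, 138, 186, 95, 89, 148, 85, 176]
scene 1.5 now [61, 60, 125, 125, 126, 59, 60, 144, 125, 124, 75, 165, 125, 126, 126, 38, 104, 179, 124, 121]
scene 2.0 now [57, 61, 63, 104, 128, 60, 58, 59, 104, 130, 63, 55, 60, 88, 128, 77, 90, 111, 94, 142]
[[446, 0, 12, 13, 84], [567, 0, 73, 53, 2855], [562, 59, 12, 16, 90], [621, 74, 17, 6, 48], [594, 81, 35, 13, 190], [560, 88, 17, 16, 98], [615, 119, 17, 9, 60], [420, 127, 8, 7, 36], [563, 129, 12, 14, 118], [390, 134, 71, 63, 671], [424, 134, 49, 46, 309], [599, 140, 27, 23, 297], [248, 153, 8, 6, 36], [256, 157, 10, 7, 51], [261, 165, 79, 34, 1518], [506, 194, 9, 7, 41], [498, 203, 24, 22, 251], [473, 205, 20, 12, 64]]
```

```bash
python3 -c "
from rig import *
print(job_done())"
```

```text
the job is handed in; nothing more can be done
None
```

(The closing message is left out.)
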